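# Fit the drive flange on the mixer's studs and park it

### The job

Pick up the square steel flange by its red handle and fit it on the blue mixer drive head, turning it gently under light pressure until its four holes find the four brass studs and it slides down fully home, flat on the stud plate. Then turn the fitted flange, which turns the stud plate with it, until the red handle lines up with the yellow marks on the blue block, and let go. Never push hard on the studs (stay below 25 N), and leave the paint cup and the dropper bottle beside them where they are.

Things in the scene. Friction and masses are not known exactly. Their poses are not given: they have to be found in the camera images.
- flange_handle (a point): Centre of the red bar handle of the loose square steel flange (0.25 kg, lies flat on the bench). The bar is 78 mm long (along this point's x), 14 mm wide (y), 16 mm high, on two posts at x = +-34 mm; 38 mm of open space between it and the plate. This point is 56 mm above the flange's underside. z up. Either end may face either way.
- flange: The flange; origin at the centre of its underside, axes as the handle's. Plate 84 x 84 x 10 mm with a 24 mm through bore in the middle and four 12 mm through holes at (+-26, +-26) mm in its x, y.
- drive_head: Fixed blue mixer drive head; origin on the bench under its middle. Block 170 mm (x) x 130 mm (y) x 40 mm. Two yellow marks on its top, one at each end, lie on its x axis. On it stands the round aluminium stud plate, 94 mm across, which turns and is sprung; the angle read here is the block's, not the stud plate's.
- seat_centre (a point): Centre of the stud plate's upper face at rest, 68 mm above the bench: the flange's underside must come to lie here, so its handle centre then is 56 mm above this point. x axis: direction of the yellow marks; it does not turn with the stud plate. A flange resting on the stud ends is 15 mm too high.
- spigot_tip (a point): Tip of the steel spigot in the middle of the stud plate, 29 mm above the plate at rest: 22 mm in diameter, with a conical tip in the last 7 mm. It enters the flange's bore and centres it before the studs are met. The stud plate is sprung: it starts to sink at a push of about 4.5 N, sinks up to 10 mm at 0.5 N per mm more, then is hard.
- stud_ends (a point): Centre of the square of four brass studs, at the height of their ends: 9 mm in diameter, 15 mm tall, at (+-26, +-26) mm in the stud plate's own axes. When the pressed flange's holes come over them (within about 0.04 rad) the plate springs up and the push vanishes. Axes are the block's, not the studs'.
- plate_axis (a point): Turning axis of the stud plate, at its foot, 56 mm above the bench. It starts at an unmeasured angle, 0.25 to 1.15 rad anticlockwise from above of the position square with the block. Stiff: 0.3 N m of friction, stays where left, can turn from -0.30 to +1.30 rad. The fitted flange turns it, with about 0.04 rad of play either way.
- cup: Bystander: small open translucent plastic cup with paint in it, standing behind the work, 56 mm across, 51 mm tall, origin at its underside.
- dropper: Bystander: small brown dropper bottle standing to the left of the drive head, 37 mm across, 117 mm tall, origin at its underside.
Not all that is in view belongs to the job. Leave any green look-alike of the flange alone.

How it is judged:
On the way:
1. the flange is fully home on the studs (z of flange_handle in the frame of seat_centre below 0.0585 m and horizontal distance between flange_handle and seat_centre below 0.004 m and angle between flange_handle's own z axis and vertical below 0.04 rad), for 0.2 s.
At the end, for the whole second after the job is handed in: The flange lies home and flat on the stud plate (handle centre no more than 58.5 mm above the seat centre and within 4 mm of it sideways, tilt under 0.04 rad), its handle within 0.1 rad of the line of the yellow marks, at rest (all of step 1 and angle between the x axis of flange_handle and the x axis of seat_centre, either way round below 0.1 rad and linear speed of flange below 0.01 m/s); the robot touches nothing.
It fails at once if the flange is pressed on the drive head with more than 25 N (contact force between flange and drive_head above 25 N).
It fails at once if the cup or dropper bottle is moved by more than 30 mm (distance of any of cup, dropper from where it was at the start of the episode above 0.03 m).
It also fails if it takes over 58 s, if anything falls off the work surface, if the arm or the gripper's body presses on something with over 40 N, if the wrist force passes 120 N, or if a joint passes its speed limit or range.

### The arm

A 6-joint arm with a two-finger parallel gripper is mounted at the origin on a cart in front of the work surface, level with it; the furniture and walls round the work are solid. World frame = base frame: x ahead of the robot, y to its left, z up, the work surface at z = 0. Lengths are in m, angles in rad, forces in N, time in s.
With the tool pointing down it reaches from about 0.35 to 0.85 m from the base axis. Payload 8.1 kg.
Tool frame: the origin (TCP) lies between the finger pads; the fingertips stand 14 mm ahead of it and the grasp point (between the pads) lies 5 mm behind it (robot.tip_reach is the z of the fingertips in the tool frame, in m); z points along the fingers, y is the line along which they close (so a half turn about z gives the same grasp; the last joint's range is limited). The gripper opens to 93 mm and grips with 3 to 60 N. Pads are 15 mm wide; open, the fingers measure 128 mm over their backs; the gripper's body (75 mm by 188 mm) begins 65 mm behind the grasp point.
Start: joints at [-1.296, 0.13, 1.488, -0, 1.523, -0.085], TCP at [0.211, -0.562, 0.233] pointing down, gripper open.
Joint ranges: [-2.96, 2.96], [-0.89, 2.26], [0.02, 2.5], [-1.34, 4.48], [0, 2.73], [-2.66, 2.66]. Speed limits (rad/s): [2.39, 2.39, 2.79, 3.14, 3.14, 3.14].

### API

Orientations are given as a rotation vector (axis times angle).
In Python, from plant import robot gives the robot as it stands. The module is installed in compiled form; this text tells all that it offers.
- The arm moves only by the shell command python3 -m handwheel 'ROWS' [FORCE]. ROWS is JSON, a list of rows, each a list of 7 numbers: the closure, from -1 (fully open) to 1 (shut), then the shift along the tool's x, y, z each as a share of 100 cm, from -1 to 1, then the turn, a rotation vector about the tool's x, y, z each as a share of 180 degrees, from -1 to 1. In form: [[grip, tx, ty, tz, rx, ry, rz], ...]. A call has 1 to 20 rows; each row is the pose to reach, as a shift and turn from the pose commanded when the call began, along the tool's axes at that moment, turning the shorter way round; what a row does not reach only later rows make up. A row lasts 1/8 s, in which the tool goes at most 62.5 mm and 10.7 degrees, less where a joint would pass 70% of its speed; a pose out of reach is approached as far as the arm can. A call with a number of a shift or a turn outside -1 to 1 is refused whole. A call with a gripper value outside its range is refused whole. The fingers move at their own pace and stop on an object; FORCE is the grip in N (left out, the last holds). Time passes only in rows, so rows that repeat a pose let the fingers close. It gives the time, the measured TCP pose, the force, the opening and the grip force at its end, in the units of the state.
- robot.read_state(): the state, without advancing time (a new reading comes with each control period).
- robot.read_camera(name): name is "side" or "top"; returns a dict with "frame" (420x560x3 uint8, red, green, blue), "fx", "fy", "cx", "cy" (pixels), "k1" (the pictures are not rectified: a ray, as slopes to the right and down, at radius r is drawn at 1 + k1 r^2 times it, then the intrinsics apply), "rvec" (rotation vector, rad) and "tvec" (3), from world to camera coordinates, as OpenCV has them. Camera axes: x right, y down, z forward; pixel columns grow to the right and rows downward; lengths in m; the calibration is good to about 2 mm. A picture is of the moment at which its call begins. There is no depth.
- robot.close_job(): hands the job in; it is judged then, once.
Trained networks look in a picture, given as the dict that the camera call returned (one of the last four; its "shot" number tells which), for a name from the list of things; names that differ only in an ending like _2 or _b are one class to them, and where a whole thing is asked for, a point or a joint stands for the part that bears it (a point fixed in the world has none). Each returns a list of dicts, best first, with "conf" (0 to 1); they miss things now and then, are a little off and sometimes report something else, mostly with a low value. They report only what shows in the picture. A call takes as long as a camera call. They do not tell look-alikes from the thing itself.
- robot.regions_of(picture, name): "mask" (420x560 bool, what is visible of it) and "rect" ([left, top, right, bottom] in pixels, round what is visible of it).
The state is a dict: "t": time; "q": joint angles; "dq": joint speeds; "joint_torque": joint torques, N m; "tool_pos": TCP position; "orientation": TCP orientation; "force": force on the tool from outside, world axes, zero at the start; "wrist_torque": the same for the moment, N m; "opening": finger opening in m; "gripper_force": force on a finger pad.
Only numpy, scipy, OpenCV 4.12 (cv2) and the standard library are available. Lean on these libraries where they do the work, as an engineer would, in place of code of your own. Each camera call takes 0.05 s, during which the arm holds its last target. There are 200 camera calls.

## Working session

There is one attempt and no reset: what is moved stays moved. The work goes in short steps, Python scripts to look and compute and a shell command to move; the robot and the scene stay as the last step left them, time stands still between calls to the robot, and variables do not carry over. Pictures are saved under pics/ and viewed, at most 10 in all, crops included, and the job is handed in when it is done.

```bash
mkdir -p pics
cat > h.py <<'E'
import numpy as np,cv2
from plant import robot
from scipy.spatial.transform import Rotation as R
def cam(n):
    return robot.read_camera(n)
def px2w(c,uv,z):
    uv=np.atleast_2d(np.array(uv,float))
    K=np.array([[c['fx'],0,c['cx']],[0,c['fy'],c['cy']],[0,0,1]])
    n=cv2.undistortPoints(uv[:,None],K,np.array([c['k1'],0,0,0.]))[:,0]
    M=cv2.Rodrigues(np.array(c['rvec'],float))[0];t=np.array(c['tvec'],float)
    o=-M.T@t; d=np.c_[n,np.ones(len(n))]@M
    return o+d*((z-o[2])/d[:,2])[:,None]
def w2px(c,p):
    K=np.array([[c['fx'],0,c['cx']],[0,c['fy'],c['cy']],[0,0,1]])
    return cv2.projectPoints(np.atleast_2d(np.array(p,float)),np.array(c['rvec'],float),np.array(c['tvec'],float),K,np.array([c['k1'],0,0,0.]))[0][:,0]
def save(c,f,s=1,crop=None):
    im=c['frame'][...,::-1]
    if crop: l,t,r,b=crop; im=im[t:b,l:r]
    cv2.imwrite('pics/'+f,cv2.resize(im,None,fx=s,fy=s,interpolation=cv2.INTER_CUBIC))
E
python3 - <<'E'
from h import *
for n in('top','side'):
    c=cam(n); save(c,n+'0.png'); print(n,-cv2.Rodrigues(np.array(c['rvec']))[0].T@c['tvec'],c['fx'])
    for k in('flange_handle','flange','drive_head','cup','dropper','spigot_tip','stud_ends','plate_axis'):
        try:
            for d in robot.regions_of(c,k): print(k,round(d['conf'],2),d['rect'],d['mask'].sum())
        except Exception as e: print(k,e)
s=robot.read_state();print(s)
E
```

```text
top [0.33714315 0.02086655 0.92603422] 386.79296602390957
flange_handle 0.81 [327.5, 178.8, 374.6, 227.0] 1095
flange_handle 0.64 [284.6, 240.2, 328.4, 280.5] 1210
flange 0.58 [289.1, 240.1, 330.4, 285.2] 1133
drive_head 0.94 [201.4, 160.4, 265.5, 239.9] 3821
cup 0.81 [299.6, 143.3, 322.5, 170.8] 453
cup 0.37 [331.9, 180.0, 376.5, 227.1] 1146
dropper 0.79 [154.2, 199.8, 175.4, 217.9] 325
spigot_tip 0.62 [203.1, 160.5, 264.5, 240.8] 3761
stud_ends 0.57 [202.1, 158.1, 268.6, 238.9] 3798
plate_axis 0.82 [202.5, 160.0, 268.7, 239.8] 3792
side [0.24765073 0.83389734 0.57994984] 410.80179660440507
flange_handle 0.94 [282.5, 194.5, 315.6, 225.7] 739
flange_handle 0.76 [322.1, 218.0, 356.7, 256.1] 904
flange 0.84 [319.6, 215.6, 355.5, 256.2] 909
flange 0.78 [280.7, 193.6, 315.6, 226.0] 786
drive_head 0.86 [208.8, 237.2, 292.3, 295.3] 3676
cup 0.85 [239.8, 205.4, 256.2, 229.5] 428
dropper 0.69 [229.0, 280.2, 240.2, 310.4] 268
spigot_tip 0.81 [210.4, 235.7, 292.1, 291.7] 3517
stud_ends 0.83 [209.2, 238.0, 289.2, 295.3] 3608
plate_axis 0.96 [214.0, 237.0, 293.8, 295.6] 3652
{'t': 0.9, 'q': array([-1.29641668e+00,  1.30383166e-01,  1.48818321e+00, -5.91106092e-06,
        1.52298944e+00, -8.53844064e-02]), 'dq': array([-0.00097306, -0.00128375, -0.00090333,  0.00095393, -0.00025812,
       -0.00044762]), 'joint_torque': array([ 7.42216162e-04, -5.59757924e+01, -4.92058647e+01,  7.69824511e-02,
        2.24399543e-02,  5.41571950e-06]), 'tool_pos': array([ 0.21126433, -0.56159401,  0.23265451]), 'orientation': array([ 3.09086574e+00,  5.62067121e-01, -3.77308093e-06]), 'force': array([-0.6926358 , -0.24567326, -0.20254585]), 'wrist_torque': array([-0.00338262,  0.04092867,  0.05642974]), 'gripper_force': 0.0, 'opening': 0.09313565285245083}
```

View pics/top0.png

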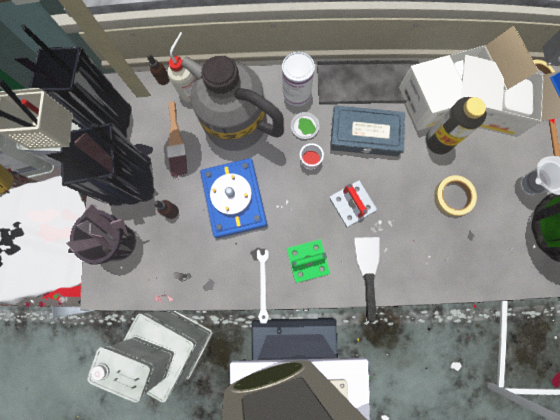

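View pics/side0.png

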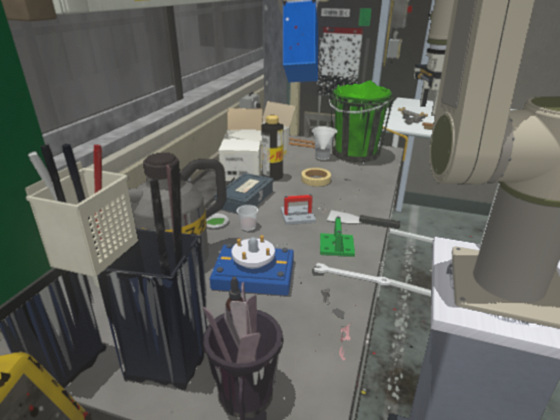

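Top view: red handle about (355,200), head about (233,199), the green look-alike at (308,260), cup at (312,157), dropper at (168,210). The side view agrees. Now measuring the positions.

```bash
cat > m.py <<'E'
from h import *
def redrect(c,box,z,show=True):
    l,t,r,b=box; f=c['frame'].astype(int); m=(f[...,0]>120)&(f[...,0]>1.9*f[...,1])&(f[...,0]>1.9*f[...,2])
    k=np.zeros_like(m);k[t:b,l:r]=m[t:b,l:r]
    v,u=np.nonzero(k); w=px2w(c,np.c_[u,v],z)[:,:2]
    (x,y),(a,bb),th=cv2.minAreaRect((w*1000).astype(np.float32))
    C=np.cov(w.T);e=np.linalg.eigh(C)[1][:,1]
    return len(u),w.mean(0),(x,y,a,bb,th),np.arctan2(e[1],e[0])
E
python3 - <<'E'
from m import *
c=cam('top')
print('red',redrect(c,(325,175,380,230),0.064))
d=robot.regions_of(c,'drive_head')[0]
f=c['frame'].astype(int)
hsv=cv2.cvtColor(c['frame'],cv2.COLOR_RGB2HSV)
m=(hsv[...,0]>100)&(hsv[...,0]<130)&(hsv[...,1]>120); k=np.zeros_like(m);k[150:250,190:280]=m[150:250,190:280]
v,u=np.nonzero(k);w=px2w(c,np.c_[u,v],0.04)[:,:2];print('blue',cv2.minAreaRect((w*1000).astype(np.float32)))
# yellow
y=(hsv[...,0]>15)&(hsv[...,0]<35)&(hsv[...,1]>110);k=np.zeros(y.shape,np.uint8);k[150:250,195:275]=y[150:250,195:275]
n,L,st,ce=cv2.connectedComponentsWithStats(k)
for i in range(1,n): print(st[i],ce[i],px2w(c,ce[i],0.04)[0],px2w(c,ce[i],0.083)[0])
save(c,'crop1.png',7,(190,155,280,240))
s=cam('side');print('side red',redrect(s,(275,185,320,230),0.056))
for n,cc,box in(('top',c,0),('side',s,0)):
  for o in('cup','dropper'):
    d=robot.regions_of(cc,o)[0]; v,u=np.nonzero(d['mask']); print(n,o,px2w(cc,[u.mean(),v.mean()],.03 if o=='cup' else .06))
E
```

```text
red (181, array([ 0.5139232 , -0.14013737]), (513.9735107421875, -140.13270568847656, 75.67753601074219, 15.303047180175781, 26.720760345458984), np.float64(-2.6683668745495868))
blue ((530.8816528320312, 144.765869140625), (168.5716552734375, 126.36312103271484), 12.105329513549805)
[225 167   4   7  17] [226.29411765 170.11764706] [0.59678691 0.1600806  0.04      ] [0.58418617 0.15332442 0.083     ]
[232 175   2   4   6] [232.5 176.5] [0.58058077 0.14513074 0.04      ] [0.56876653 0.13910009 0.083     ]
[213 189   3   3   6] [213.83333333 189.83333333] [0.5492588  0.18950419 0.04      ] [0.53896465 0.18132006 0.083     ]
[245 194   2   3   5] [245.6 194.8] [0.53518317 0.11407301 0.04      ] [0.52557211 0.10954962 0.083     ]
[226 207   2   3   5] [226.6 207.8] [0.50521954 0.15888883 0.04      ] [0.49706264 0.15219049 0.083     ]
[236 217   4   9  25] [237.44 220.96] [0.47345976 0.13344587 0.04      ] [0.4668442 0.1279823 0.083    ]
side red (213, array([ 0.51056892, -0.13002112]), (503.983642578125, -110.0517349243164, 72.83428955078125, 109.99059295654297, 17.80316734313965), np.float64(1.2391431484864621))
top cup [[0.53024358 0.14482623 0.03      ]]
top dropper [[0.50244368 0.2964094  0.06      ]]
side cup [[ 0.50868753 -0.12540464  0.03      ]]
side dropper [[0.51920153 0.28399176 0.06      ]]
```

View pics/crop1.png

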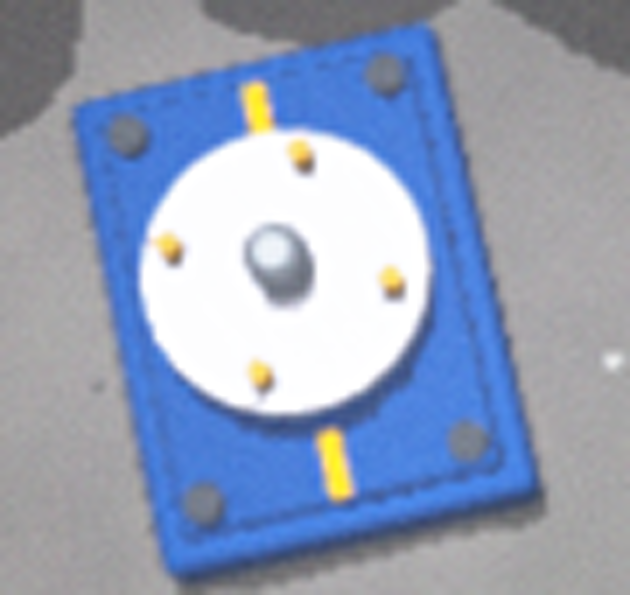

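```bash
cat > r.py <<'E'
import sys
from h import *
# usage: r.py x y z toolx_deg -> row
x,y,z,a=map(float,sys.argv[1:5]); s=robot.read_state()
R0=R.from_rotvec(s['orientation']); d=R0.inv().apply(np.array([x,y,z])-s['tool_pos'])
Rt=R.from_euler('z',a,degrees=True)*R.from_rotvec([np.pi,0,0])
print('t',s['t'],'shift',d.round(4),'turn',((R0.inv()*Rt).as_rotvec()/np.pi).round(4),'dist',np.linalg.norm(d).round(3))
E
python3 r.py .514 -.140 .13 27
python3 - <<'E'
from h import *
c=cam('top');print(px2w(c,[228.9,190.4],.097), px2w(c,[312,157],.051))
s=cam('side');print('side proj handle',w2px(s,[.514,-.140,.064]),'seat spigot',w2px(s,[.5335,.146,.097]))
save(s,'s1.png',5,(205,180,325,300))
E
```

```text
t 1.25 shift [ 0.4318 -0.288   0.1026] turn [-0.      0.     -0.0355] dist 0.529
[[0.53339209 0.14506008 0.097     ]] [[ 0.62006467 -0.04452185  0.051     ]]
side proj handle [[298.12359823 196.11562974]] seat spigot [[252.76645819 238.27156764]]
```

View pics/s1.png

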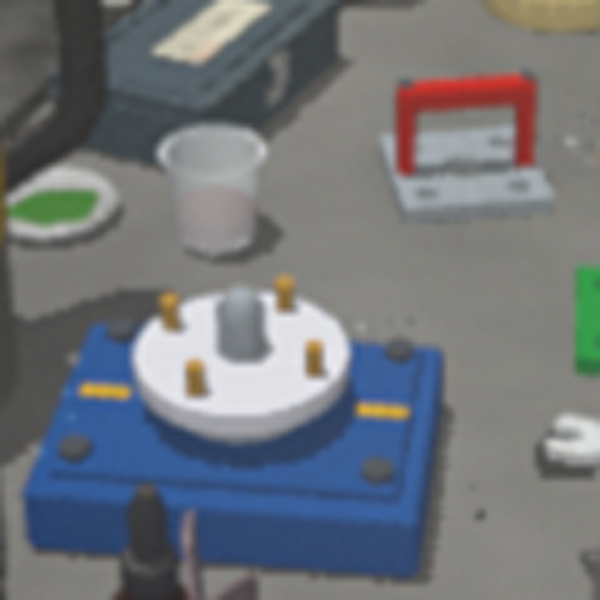

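The side view confirms both the handle top (298,196) and the spigot tip (253,238). Moving above the handle.

```bash
python3 -m handwheel '[[-1,0.432,-0.288,0.1,0,0,-0.0355],[-1,0.432,-0.288,0.1,0,0,-0.0355],[-1,0.432,-0.288,0.1,0,0,-0.0355],[-1,0.432,-0.288,0.1,0,0,-0.0355],[-1,0.432,-0.288,0.1,0,0,-0.0355],[-1,0.432,-0.288,0.1,0,0,-0.0355],[-1,0.432,-0.288,0.1,0,0,-0.0355],[-1,0.432,-0.288,0.1,0,0,-0.0355],[-1,0.432,-0.288,0.1,0,0,-0.0355],[-1,0.432,-0.288,0.1,0,0,-0.0355],[-1,0.432,-0.288,0.1,0,0,-0.0355],[-1,0.432,-0.288,0.1,0,0,-0.0355]]' 60; python3 r.py .514 -.140 .051 27
```

```text
t: 2.85
tool_pos: [0.5139, -0.1411, 0.133]
orientation: [3.055, 0.731, 0.0]
force: [0.3, -0.0, 0.8]
opening: 0.093
gripper_force: 0.0
t 2.85 shift [ 0.0006 -0.001   0.082 ] turn [ 0.0002 -0.0001 -0.0005] dist 0.082
```

```bash
python3 -m handwheel '[[-1,0,-0.001,0.04,0,0,0],[-1,0,-0.001,0.07,0,0,0],[-1,0,-0.001,0.082,0,0,0],[-1,0,-0.001,0.082,0,0,0],[0.5,0,-0.001,0.082,0,0,0],[1,0,-0.001,0.082,0,0,0],[1,0,-0.001,0.082,0,0,0],[1,0,-0.001,0.082,0,0,0],[1,0,-0.001,0.082,0,0,0],[1,0,-0.001,0.082,0,0,0],[1,0,-0.001,0.082,0,0,0]]' 60; python3 -c "
from h import *
s=robot.read_state();print(s['tool_pos'],s['opening'],s['gripper_force'])"
```

```text
t: 4.22
tool_pos: [0.5137, -0.139, 0.0506]
orientation: [-3.055, -0.734, 0.0]
force: [-0.1, -0.6, -0.2]
opening: 0.0274
gripper_force: 0.0
[ 0.51371952 -0.13899583  0.05059013] 0.027416148372451106 0.0
```

Still closing; a few more rows, then lift.

```bash
python3 -m handwheel '[[1,0,0,0,0,0,0],[1,0,0,0,0,0,0],[1,0,0,0,0,0,0],[1,0,0,0,0,0,0],[1,0,0,0,0,0,0],[1,0,0,-0.02,0,0,0],[1,0,0,-0.06,0,0,0],[1,0,0,-0.12,0,0,0],[1,0,0,-0.15,0,0,0],[1,0,0,-0.15,0,0,0]]' 60; python3 r.py .5335 .1455 .20 34.5
```

```text
t: 5.48
tool_pos: [0.5154, -0.1395, 0.2035]
orientation: [3.052, 0.733, 0.007]
force: [0.3, -0.6, -2.4]
opening: 0.0135
gripper_force: 60.0
t 5.475 shift [ 0.1456 -0.2457  0.0031] turn [ 0.0013 -0.0011 -0.0416] dist 0.286
```

```bash
python3 -m handwheel '[[1,0.0365,-0.0615,0,0,0,-0.01],[1,0.073,-0.123,0,0,0,-0.021],[1,0.109,-0.184,0,0,0,-0.031],[1,0.1456,-0.2457,0.003,0,0,-0.0416],[1,0.1456,-0.2457,0.003,0,0,-0.0416],[1,0.1456,-0.2457,0.003,0,0,-0.0416],[1,0.1456,-0.2457,0.003,0,0,-0.0416],[1,0.1456,-0.2457,0.003,0,0,-0.0416],[1,0.1456,-0.2457,0.003,0,0,-0.0416]]' 60
python3 - <<'E'
from h import *
s=robot.read_state();print(s['tool_pos'],s['force'],s['wrist_torque'])
t=s['tool_pos'];z=t[2]
c=cam('side');f=c['frame'].astype(int)
p=np.r_[t[:2],z+.005];print('handle exp',w2px(c,p),w2px(c,[.5335,.1455,.097]))
save(c,'s2.png',5,(195,150,325,270))
c=cam('top');save(c,'t2.png',6,(180,130,290,230))
a=np.deg2rad(34.5);print([w2px(c,np.r_[t[:2]+np.array([[np.cos(a),-np.sin(a)],[np.sin(a),np.cos(a)]])@[i*.042,j*.042],z-.041]) for i,j in((1,1),(1,-1),(-1,-1),(-1,1))])
E
```

```text
t: 6.6
tool_pos: [0.532, 0.145, 0.1975]
orientation: [3.001, 0.929, -0.0]
force: [0.3, 0.7, -2.0]
opening: 0.0139
gripper_force: 60.0
[0.53198669 0.14496189 0.19746887] [ 0.27610278  0.74182056 -2.0097737 ] [-0.05083889  0.03968305  0.00041817]
handle exp [[252.45926894 194.39718774]] [[252.85269364 238.15175969]]
[array([[196.7386228 , 180.23733774]]), array([[230.02437303, 157.22484527]]), array([[253.00335007, 188.87685182]]), array([[219.22893791, 212.60239975]])]
```

View pics/s2.png

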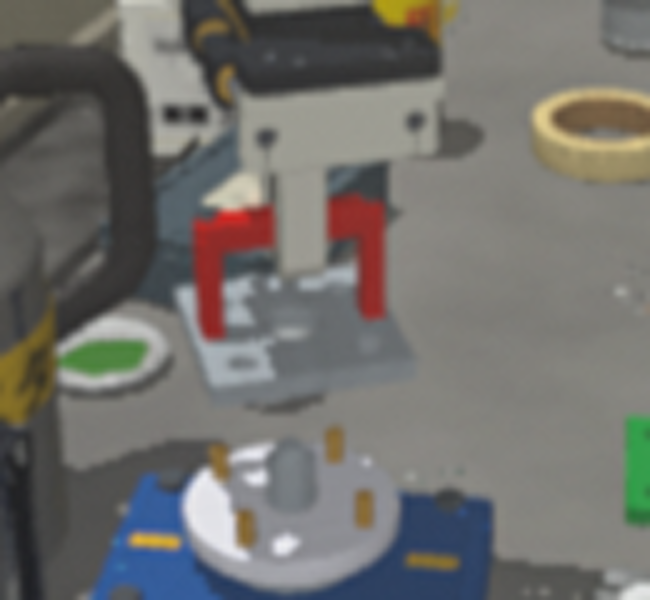

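View pics/t2.png

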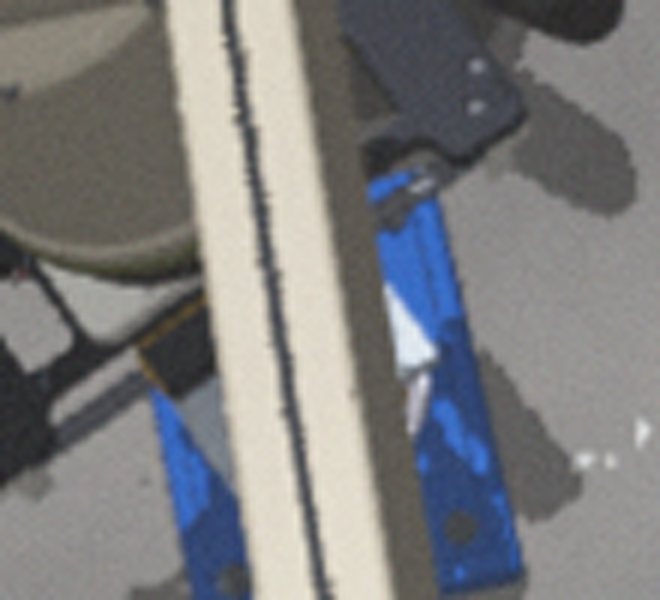

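The plate corner and bar ends lie where expected, so the grasp is centred. Descending stepwise.

```bash
python3 -m handwheel '[[1,0,0,0.02,0,0,0],[1,0,0,0.043,0,0,0],[1,0,0,0.043,0,0,0],[1,0,0,0.043,0,0,0],[1,0,0,0.043,0,0,0]]' 60; python3 r.py .5333 .1455 .136 34.5
```

```text
t: 7.32
tool_pos: [0.5326, 0.1461, 0.1557]
orientation: [3.0, 0.931, 0.003]
force: [0.2, -0.5, -2.5]
opening: 0.0136
gripper_force: 60.0
t 7.325 shift [0.0002 0.0009 0.0197] turn [ 0.0002 -0.0005 -0.    ] dist 0.02
```

```bash
python3 -m handwheel '[[1,0,0.0005,0.004,0,0,0],[1,0,0.0005,0.008,0,0,0],[1,0,0.0005,0.011,0,0,0],[1,0,0.0005,0.013,0,0,0],[1,0,0.0005,0.013,0,0,0]]' 60; python3 r.py .5333 .1455 .136 34.5
```

```text
t: 7.95
tool_pos: [0.5322, 0.1456, 0.1415]
orientation: [-3.0, -0.931, 0.0]
force: [-0.5, 1.0, -2.0]
opening: 0.0135
gripper_force: 60.0
t 7.95 shift [0.0009 0.0007 0.0055] turn [-0.  0. -0.] dist 0.006
```

```bash
python3 -m handwheel '[[1,0,0,0.002,0,0,0],[1,0,0,0.004,0,0,0],[1,0,0,0.006,0,0,0],[1,0,0,0.008,0,0,0],[1,0,0,0.010,0,0,0],[1,0,0,0.010,0,0,0]]' 60
```

```text
t: 8.7
tool_pos: [0.5324, 0.1456, 0.1316]
orientation: [-3.0, -0.931, -0.001]
force: [2.3, 1.9, -3.6]
opening: 0.0133
gripper_force: 60.0
```

```bash
python3 -m handwheel '[[1,0,0,0.0015,0,0,0],[1,0,0,0.003,0,0,0],[1,0,0,0.0045,0,0,0],[1,0,0,0.006,0,0,0],[1,0,0,0.006,0,0,0]]' 60
```

```text
t: 9.32
tool_pos: [0.5323, 0.1456, 0.1255]
orientation: [-3.0, -0.931, -0.0]
force: [4.1, 1.3, -1.9]
opening: 0.0137
gripper_force: 60.0
```

```bash
python3 -m handwheel '[[1,0.0008,0.0005,0.001,0,0,0],[1,0.0008,0.0005,0.0025,0,0,0],[1,0.0008,0.0005,0.004,0,0,0],[1,0.0008,0.0005,0.0055,0,0,0],[1,0.0008,0.0005,0.0065,0,0,0],[1,0.0008,0.0005,0.0065,0,0,0]]' 60;  python3 -c "
from h import *
s=robot.read_state();print(s['tool_pos'],s['force'],s['wrist_torque'])"
```

```text
t: 10.07
tool_pos: [0.5329, 0.1456, 0.1189]
orientation: [-3.0, -0.931, 0.001]
force: [1.3, 1.1, -2.3]
opening: 0.0131
gripper_force: 60.0
[0.53294896 0.14557208 0.11889127] [ 1.31035992  1.05381645 -2.27201122] [ 0.18650532 -0.33024614 -0.07329016]
```

```bash
python3 -m handwheel '[[1,0.0005,0.0002,0.001,0,0,0],[1,0.0005,0.0002,0.002,0,0,0],[1,0.0005,0.0002,0.002,0,0,0]]' 60;  python3 -c "
from h import *
s=robot.read_state();print(s['tool_pos'],s['force'],s['wrist_torque'])"
```

```text
t: 10.45
tool_pos: [0.5335, 0.1457, 0.1172]
orientation: [3.0, 0.931, -0.001]
force: [-2.1, 0.6, 2.4]
opening: 0.0136
gripper_force: 60.0
[0.53350212 0.14569352 0.11724962] [-2.06732136  0.60402078  2.44366717] [-0.01559436  0.40797262 -0.01808013]
```

Contact, about 4.5 N of push: home. Turning 22.3° clockwise.

```bash
python3 -m handwheel '[[1,0,0,0,0,0,0.015],[1,0,0,0,0,0,0.03],[1,0,0,0,0,0,0.045],[1,0,0,0,0,0,0.06],[1,0,0,0,0,0,0.075],[1,0,0,0,0,0,0.09],[1,0,0,0,0,0,0.105],[1,0,0,0,0,0,0.12],[1,0,0,0,0,0,0.124],[1,0,0,0,0,0,0.124],[1,0,0,0,0,0,0.124]]' 60;  python3 - <<'E'
from h import *
s=robot.read_state();print(s['tool_pos'],s['force'],s['wrist_torque'],2*np.degrees(np.arctan2(*s['orientation'][[1,0]])))
c=cam('side');save(c,'s3.png',5,(195,180,325,300))
E
```

```text
t: 11.82
tool_pos: [0.5338, 0.1462, 0.1173]
orientation: [-3.123, -0.335, -0.001]
force: [-0.3, 6.1, 2.9]
opening: 0.0135
gripper_force: 60.1
[0.53378827 0.14622814 0.11730761] [-0.29099186  6.11147103  2.8591192 ] [0.97312923 0.20478865 0.31545967] -347.77170359259986
```

View pics/s3.png

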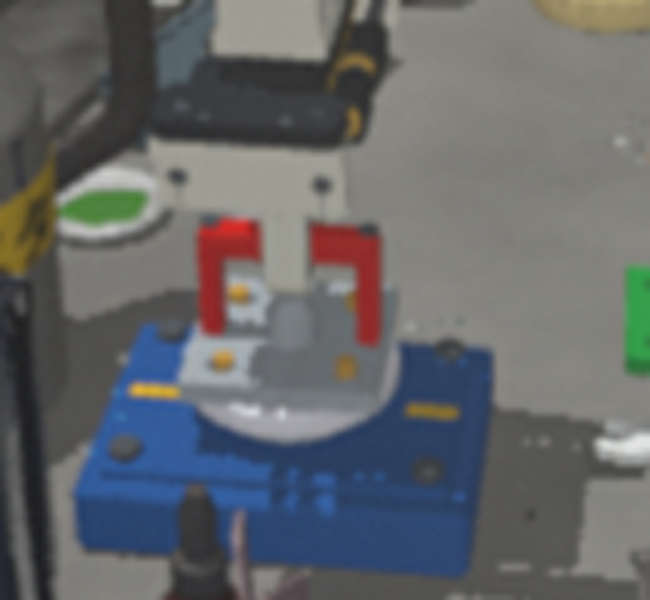

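Flange home: studs show through the holes and the handle is parallel to the marks. Release and lift.

```bash
python3 -m handwheel '[[0.6,0,0,0,0,0,0],[0.3,0,0,0,0,0,0],[0,0,0,0,0,0,0],[0,0,0,0,0,0,0],[0,0,0,0,0,0,0],[0,0,0,0,0,0,0],[0,0,0,-0.02,0,0,0],[0,0,0,-0.06,0,0,0],[0,0,0,-0.12,0,0,0],[0,0,0,-0.17,0,0,0],[0,0,0,-0.17,0,0,0],[0,-0.06,0.03,-0.17,0,0,0],[0,-0.1,0.09,-0.17,0,0,0],[0,-0.1,0.15,-0.17,0,0,0],[0,-0.1,0.21,-0.17,0,0,0],[0,-0.1,0.25,-0.17,0,0,0],[0,-0.1,0.25,-0.17,0,0,0],[0,-0.1,0.25,-0.17,0,0,0]]';  python3 - <<'E'
from m import *
c=cam('top');print(redrect(c,(195,150,280,245),.132));save(c,'t4.png',6,(185,150,285,245))
c=cam('side');save(c,'s4.png',5,(195,180,325,300))
E
```

```text
t: 14.12
tool_pos: [0.4883, -0.1193, 0.2869]
orientation: [-3.123, -0.332, 0.001]
force: [0.0, 0.3, -0.0]
opening: 0.0466
gripper_force: 0.0
(192, array([0.53121048, 0.14424656]), (529.569580078125, 143.37957763671875, 76.91009521484375, 13.954154968261719, 14.018280029296875), np.float64(-2.8924728356914695))
```

View pics/t4.png

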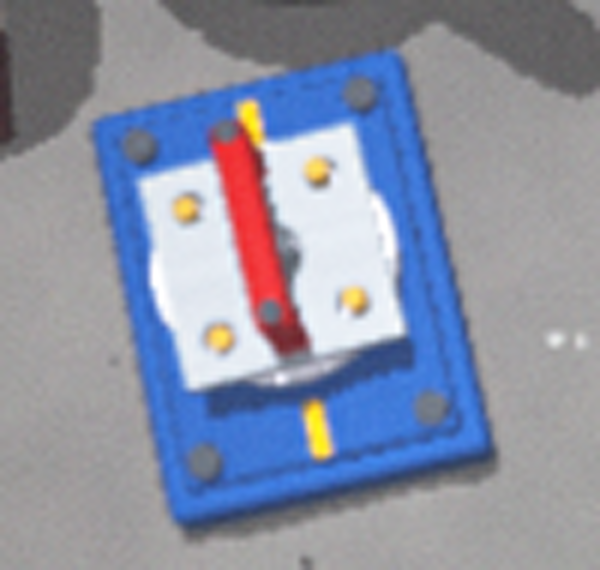

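View pics/s4.png

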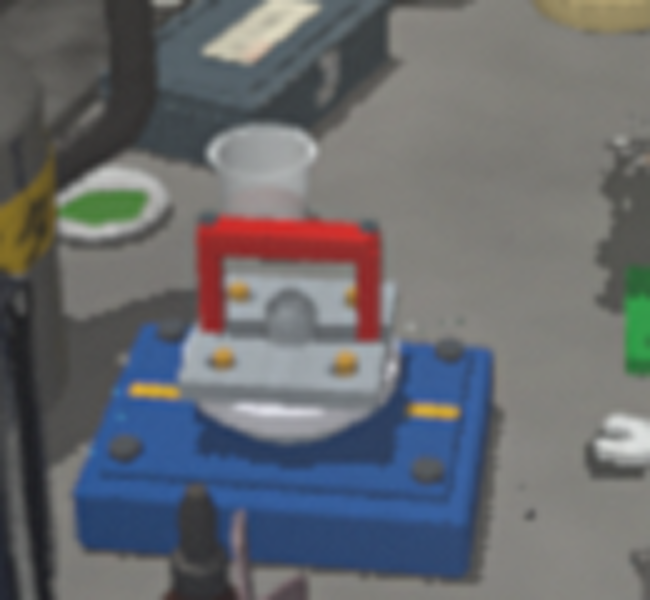

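Run:
```python
from m import *
c=cam('top');w=px2w(c,[[222.5,171.7],[229.7,202]],.132);d=w[0]-w[1];print(w,w.mean(0),np.degrees(np.arctan2(d[1],d[0])))
s=cam('side')
for z in(.132,.135,.14):w=px2w(c,[[222.5,171.7],[229.7,202]],z);print(z,w2px(s,w).round(1).tolist(),'obs 236.6,223.4 / 269,225.2')
```

```text
[[0.56656082 0.1537742  0.132     ]
 [0.50001467 0.13804123 0.132     ]] [0.53328774 0.14590772 0.132     ] 13.301736749128764
0.132 [[236.5, 223.5], [268.6, 225.2]] obs 236.6,223.4 / 269,225.2
0.135 [[236.9, 222.2], [269.0, 223.9]] obs 236.6,223.4 / 269,225.2
0.14 [[237.6, 220.1], [269.5, 221.8]] obs 236.6,223.4 / 269,225.2
```

Height 0.132, centre within about 1 mm and angle within 0.02 rad all check out. Handing in.

```bash
python3 -c "
from plant import robot
print(robot.close_job())"
```

```text
the job is handed in; nothing more can be done
None
```

The flange is fully home and flat on the stud plate, its handle is about 0.02 rad off the line of the yellow marks, the gripper has let go and is clear, and the job is handed in; no verdict came back.

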